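# Lock the mahjong counter case with its pin

### The job

Shut the lid of the small wooden counter case all the way down, so that the eye on the lid lines up between the two eyes on the case front. Then thread the brass locking pin through all three eyes until its collar comes up to the first eye (at most about a centimetre short of it), and let go. Leave the bulbs, dish, comb, coaster and cup where they are.

Things in the scene. Friction and masses are not known exactly. Their poses are not given: they have to be found in the camera images.
- case: wooden counter case, fixed in place, 150 (x) x 110 (y) x 72 mm high with lid shut; origin under its centre, z up; front face at x = -75 mm, towards the robot. Two square brass eyes, 28 mm high, 10 mm thick, stand 36 mm out of the front at y = +32 and -32 mm; a third, 16 mm thick, hangs from the lid at y = 0. Their 15 mm round holes share one line along y (x = -97, z = 50 mm) when the lid is shut
- near_eye (a point): centre of the hole in the outer face of the case's +y eye (case x -97, y +37, z 50 mm), same axes as the case. The pin may enter from either end
- far_eye (a point): centre of the hole in the outer face of the case's -y eye (case x -97, y -37, z 50 mm), same axes as the case
- lid (a joint): lid angle in rad: 0 fully shut, positive open. Wooden lid 150 x 110 x 10 mm, hinged along the case's back top edge (case x +75, z 62 mm, axis along case y); it opens at the front. The stiff hinge stays where it is left; pushing down on the lid takes about 2 to 7 N. It carries the middle eye
- lid_spot (a point): fixed point of the case (does not move with the lid): middle of the lid's top when shut, 90 mm ahead of the hinge, 72 mm above the table. Pressing straight down over it with closed fingers meets the part-open lid at any starting angle (0.45 to 0.8 rad, lid surface there up to 170 mm above the table) and shuts it
- pin_grip (a point): centre of the pin's pale wooden handle, 12 mm above the table at the start, pin lying flat. +x runs from handle to tip. Handle 90 long, 18 wide (y), 24 mm high (z); then a brass collar, 24 mm diameter, 6 thick; then a brass shaft, 10 mm diameter, 100 long, the last 10 mm tapering to 4 mm. In all 200 mm, about 140 g, balancing some 18 mm from the handle centre towards the tip
- pin_collar (a point): the collar's face towards the tip, on the pin's axis, 51 mm from the handle centre; the collar does not pass the eyes. With the collar against an eye's outer face the handle centre is 51 mm outside that face and 88 mm from the case's middle, so the handle stands clear beside the case
- pin_tip (a point): the pin's tip, on its axis, 151 mm from the handle centre
- pearl_bulb_mid (a point): centre of the globe of a pearl glass bulb lying on its side, 60 mm globe, 105 mm long, brass cap; not to be disturbed
- spare_bulb_mid (a point): centre of the globe of the spare frosted bulb lying on its side, same size; not to be disturbed
- dish: round pin dish, 96 mm wide, 22 mm high, origin under its centre; not to be disturbed
- comb: flat comb, 170 mm long (its x), 39 mm wide, 8 mm thick, origin under its centre; lies where the pin might lie (their places are swapped at random); not to be disturbed
- coaster: round glazed coaster, 100 mm wide, 8 mm thick; not to be disturbed
- teacup: small teacup, 70 mm wide, 55 mm high; not to be disturbed
Things that resemble listed ones, but are neither listed nor needed, are in the scene too. Leave any pink look-alike of the part that bears pin_grip alone. What is shaped like the case but green is not meant.

How it is judged (in metres and radians):
On the way, in this order (a step that is already met when the one before it is completed fails the run):
1. the lid is fully shut (value of joint lid below 0.025 rad), for 0.2 s.
2. the pin runs through all three eyes with its collar up to the first eye and the lid still shut (x of pin_tip in the frame of case between -0.107 and -0.087 m and z of pin_tip in the frame of case between 0.04 and 0.06 m and x of pin_collar in the frame of case between -0.107 and -0.087 m and z of pin_collar in the frame of case between 0.04 and 0.06 m and ((y of pin_tip in the frame of case below -0.045 m and y of pin_collar in the frame of case between 0.03 and 0.049 m) or (y of pin_tip in the frame of case above 0.045 m and y of pin_collar in the frame of case between -0.049 and -0.03 m)) and value of joint lid below 0.025 rad), for 0.2 s.
At the end, for the whole second after the job is handed in: lid within 0.025 rad of shut; pin through all three eyes, tip and collar within 10 mm of the holes' line in height and sideways, tip at least 8 mm beyond the last eye and collar at most 12 mm from the first eye's outer face; pin at rest (all of step 2 and linear speed of pin below 0.02 m/s); the robot touches nothing.
It fails at once if a glass bulb is shifted by more than 25 mm (distance of any of pearl_bulb_mid, spare_bulb_mid from where it was at the start of the episode above 0.025 m).
It fails at once if the pin dish, comb, coaster or teacup is shifted by more than 25 mm (distance of any of dish, comb, coaster, teacup from where it was at the start of the episode above 0.025 m).
It also fails if it takes over 64 s, if anything falls off the work surface, if the arm or the gripper's body presses on something with over 40 N, if the wrist force passes 120 N, or if a joint passes its speed limit or range.

### The arm

A 6-joint arm with a two-finger parallel gripper is mounted at the origin on the work surface. World frame = base frame: x ahead of the robot, y to its left, z up, the work surface at z = 0. Lengths are in mm, angles in rad, forces in N, time in s.
With the tool pointing down it reaches from about 275 to 825 mm from the base axis. Payload 4.9 kg.
Tool frame: the origin (TCP) lies between the finger pads; the fingertips stand ahead of it and the grasp point (between the pads) lies 11 mm behind it (robot.tips_ahead is the z of the fingertips in the tool frame, in mm); z points along the fingers, y is the direction in which the jaws open and shut (so a half turn about z gives the same grasp; the last joint's range is limited). The gripper opens to 85 mm and grips with 20 to 120 N. Pads are 22 mm wide; open, the fingers measure 114 mm over their backs; the gripper's body (76 mm by 85 mm) begins 54 mm behind the grasp point. The pads swing forward as they close: fully open they stand 13 mm farther back than shut.
Start: joints at [-1.437, 0.326, -0.193, 1.052, 0, 1.437], TCP at [145.547, -530.41, 239.281] pointing down, gripper open.
Joint ranges: [-2.65, 2.65], [-0.97, 1.79], [-1.3, 1.35], [-1.93, 2.1], [-1.47, 1.37], [-3.14, 3.14]. Speed limits (rad/s): [2.57, 2.57, 3.14, 3.14, 3.14, 3.14].

### API

Orientations are given as a rotation vector (axis times angle).
In Python, from cell import read_state, imaging, workorder, robot gives the robot as it stands. The module is installed in compiled form; this text tells all that it offers.
- The arm moves only by the tool send_rows, never from a script. Its argument "plan" is text: rows parted by semicolons, each of 7 numbers parted by spaces: the shift along the tool's x, y, z in mm, then the turn, a rotation vector about the tool's x, y, z in degrees, then the finger opening in mm, from 0 to 85.4. A call has 1 to 5 rows; each row shifts and turns the commanded pose from where the row before left it, along the tool's axes as they then stand; what a row does not reach is not made up. A row lasts 1/10 s, in which the tool goes at most 50 mm and 8.59 degrees, less where a joint would pass 70% of its speed; a pose out of reach is approached as far as the arm can. A call with a gripper value outside its range is refused whole. The fingers move at their own pace and stop on an object; the grip force is fixed at half the most. Time passes only in rows, so rows that do not move let the fingers close. It gives the time, the measured TCP pose, the force and the opening at its end, in the units of the state.
- read_state(): the state, without advancing time (a new reading comes with each control period).
- imaging.capture(name): name is "side" or "top"; returns the picture (400x640x3 uint8, red, green, blue); there is no depth.
- imaging.calibration(name): a dict with "intrinsics" (3x3 intrinsics, pixels), "world_to_cam" (4x4, takes a point from world to camera coordinates). Camera axes: x right, y up, looking along -z (the intrinsics and any distortion apply to the point x, -y, -z); pixel columns grow to the right and rows downward; lengths in mm; the calibration is good to about 2 mm. A picture is of the moment at which its call begins. calibration takes no time and is no camera call.
- workorder.close_job(): hands the job in, once; it reports no verdict.
The state is a dict: "t": time; "joints": joint angles; "joint_velocities": joint speeds; "joint_torque": joint torques, N m; "ee_pos": TCP position; "orientation": TCP orientation; "ft_force": force on the tool from outside, world axes, zero at the start; "wrist_torque": the same for the moment, N m; "width": finger opening in mm.
Only numpy, scipy, OpenCV 4.12 (cv2) and the standard library are available. Lean on these libraries where they do the work, as an engineer would, in place of code of your own. Each camera call takes 0.05 s, during which the arm holds its last target. There are 200 camera calls.

## Working session

There is one attempt and no reset: what is moved stays moved. The work goes in short steps, Python scripts to look and compute and a tool call to move; the robot and the scene stay as the last step left them, time stands still between calls to the robot, and variables do not carry over. Pictures are saved under pics/ and viewed, about 8 in all and at most 12, crops included, and the job is handed in when it is done.

Besides the shell and the picture viewer there is one more tool, called after "Call:" as name(argument=value, ...), one argument or row to a line, values as JSON. send_rows: Moves the arm, as the interface text tells. Its arguments: {"type":"object","properties":{"plan":{"type":"string"}},"required":["plan"]}

```bash
mkdir -p pics; ls
python3 - <<'E'
from cell import read_state, imaging, workorder, robot
import cv2
for n in("top","side"):
    im=imaging.capture(n); cv2.imwrite(f"pics/{n}0.png",im[:,:,::-1])
    c=imaging.calibration(n); print(c["intrinsics"],c["world_to_cam"],[k for k in c])
s=read_state(); print(s["t"],s["ee_pos"],s["orientation"],s["width"],s["ft_force"],robot.tips_ahead)
E
```

```text
pics
[[388.64629638   0.         316.41535291]
 [  0.         388.64629638 194.51036103]
 [  0.           0.           1.        ]] [[ 2.90545641e-02 -9.99435285e-01  1.68802799e-02  3.40599324e+01]
 [ 9.96044197e-01  3.03664421e-02  8.35094957e-02 -5.46325128e+02]
 [-8.39749307e-02  1.43871728e-02  9.96364000e-01 -1.05709491e+03]
 [ 0.00000000e+00  0.00000000e+00  0.00000000e+00  1.00000000e+00]] ['intrinsics', 'world_to_cam']
[[511.9727384    0.         316.9173974 ]
 [  0.         511.9727384  199.79942633]
 [  0.           0.           1.        ]] [[-8.31760441e-01 -5.55094766e-01 -6.66111876e-03  4.46641011e+02]
 [ 4.08852066e-01 -6.20657230e-01  6.69047525e-01 -2.26816892e+02]
 [-3.75519050e-01  5.53763852e-01  7.43189773e-01 -1.56543417e+03]
 [ 0.00000000e+00  0.00000000e+00  0.00000000e+00  1.00000000e+00]] ['intrinsics', 'world_to_cam']
0.1 [ 145.48471604 -529.84305573  238.5667535 ] [-3.11184131e+00 -4.19177234e-01 -3.04389660e-05] 85.4658326838466 [ 0.05186219  0.62921801 -0.09354467] 8.0
```

View pics/top0.png

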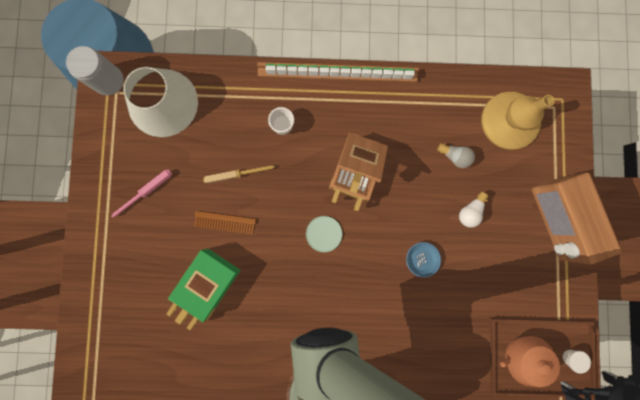

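View pics/side0.png

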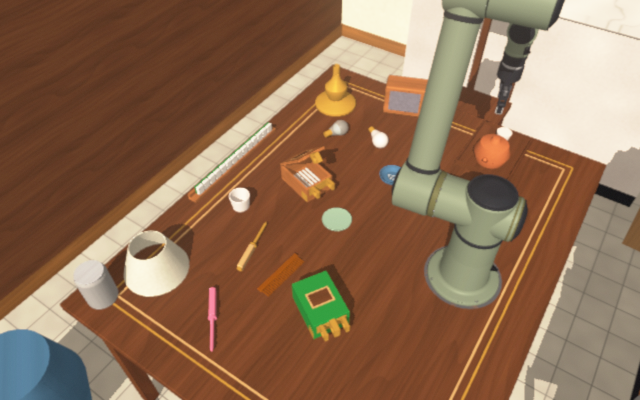

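The top view shows the wooden case around (358,170) with its eyes at about (337,197) and (360,203), and its lid part open. The pin lies with its handle at about (222,177) and tip at (274,167). The comb is at (225,222), the coaster at (324,234), the cup at (281,121) and the pink look-alike at (143,193). The side view agrees. Next I'll zoom in and measure.

```bash
cat > h.py <<'E'
import numpy as np, cv2
from cell import read_state, imaging, workorder, robot
from scipy.spatial.transform import Rotation as R
def ray(n,u,v):
    c=imaging.calibration(n);K=c["intrinsics"];T=c["world_to_cam"]
    d=np.linalg.inv(K)@[u,v,1]; d=np.array([d[0],-d[1],-d[2]])
    return -T[:3,:3].T@T[:3,3], T[:3,:3].T@d
def onz(n,u,v,z):
    o,d=ray(n,u,v); return o+d*(z-o[2])/d[2]
def proj(n,p):
    c=imaging.calibration(n);q=c["world_to_cam"][:3,:3]@p+c["world_to_cam"][:3,3]
    w=c["intrinsics"]@[q[0],-q[1],-q[2]]; return w[:2]/w[2]
def tri(a,b):
    (o1,d1),(o2,d2)=ray("top",*a),ray("side",*b)
    s=np.linalg.lstsq(np.c_[d1,-d2],o2-o1,rcond=None)[0]
    p,q=o1+d1*s[0],o2+d2*s[1]; return (p+q)/2,np.linalg.norm(p-q)
E
python3 - <<'E'
import cv2,numpy as np
t=cv2.imread("pics/top0.png");s=cv2.imread("pics/side0.png")
f=lambda im,x,y,w,h,k:cv2.resize(im[y:y+h,x:x+w],None,fx=k,fy=k,interpolation=cv2.INTER_CUBIC)
a=np.hstack([f(t,315,125,80,90,5),f(s,270,140,80,90,5)][:2])
b=f(t,195,155,100,35,4); c=f(s,225,215,60,60,3)
o=np.zeros((600,800,3),np.uint8); o[:450,:800]=a; o[455:595,:400]=b; 
c=f(s,228,216,90,36,4)[:, :]; o[455:455+c.shape[0],410:410+c.shape[1]]=c
cv2.imwrite("pics/z1.png",o)
for n,im in(("top",t),("side",s)):
    h=cv2.cvtColor(im,cv2.COLOR_BGR2HSV)
    x,y,w,hh=(195,155,100,35) if n=="top" else (225,210,60,65)
    print(n);print(h[y+hh//2-6:y+hh//2+6:2,x:x+w:8].tolist() if 0 else "")
E
```

```text
top

side
```

View pics/z1.png

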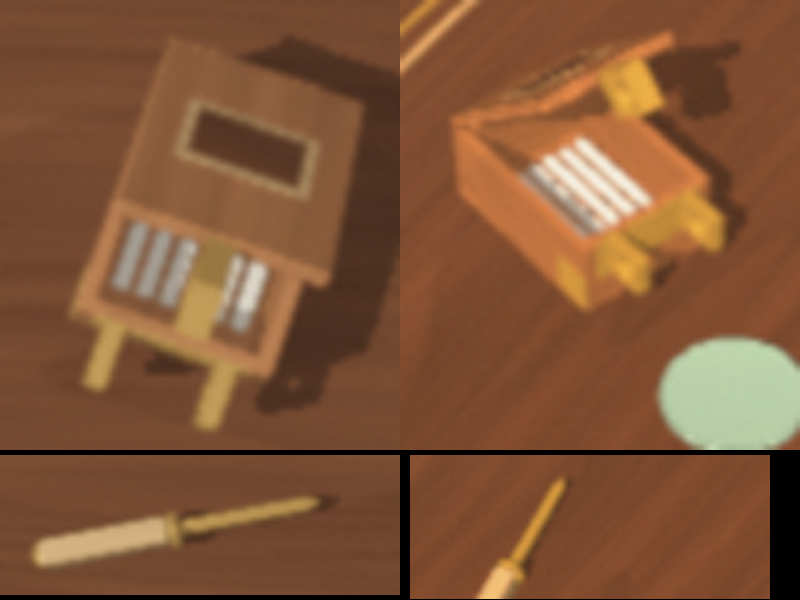

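Run:
```python
from h import *
np.set_printoptions(precision=1,suppress=True)
print("cams",ray("top",0,0)[0],ray("side",0,0)[0])
T=lambda x,y:(315+(x+.5)/5-.5,125+(y+.5)/5-.5); S=lambda x,y:(270+(x-400+.5)/5-.5,140+(y+.5)/5-.5)
eL=onz("top",*T(97,388),64); eR=onz("top",*T(208,428),64)
print("eyes",eL,eR,np.linalg.norm(eL-eR))
fl=onz("top",*T(83,303),62);fr=onz("top",*T(270,372),62);print("front corners",fl,fr,np.linalg.norm(fl-fr))
bl=onz("top",*T(172,38),70);br=onz("top",*T(362,103),70);print("back",bl,br,np.linalg.norm(bl-br),np.linalg.norm(fl-bl),np.linalg.norm(fr-br))
# side: front bottom corner (588,310) z0
print("side bottom corner",onz("side",*S(588,310),0), "side eyes outer top", onz("side",*S(642,265),64),onz("side",*S(713,222),64))
print("side back corner",onz("side",*S(452,120),62),"front top",onz("side",*S(583,238),62))
t=cv2.imread("pics/top0.png");s=cv2.imread("pics/side0.png")
for n,im,(x,y,w,h) in (("top",t,(195,155,100,35)),("side",s,(225,210,60,70))):
    hs=cv2.cvtColor(im,cv2.COLOR_BGR2HSV)[y:y+h,x:x+w]
    m=((hs[...,2]>150)).astype(np.uint8)
    k,l,st,_=cv2.connectedComponentsWithStats(m); i=1+st[1:,4].argmax()
    v,u=np.nonzero(l==i); P=np.array([onz(n,a+x,b+y,12) for a,b in zip(u,v)])[:,:2]
    c=P.mean(0);d=np.linalg.svd(P-c,full_matrices=0)[2][0]; d*=np.sign(-d[1])
    q=(P-c)@d; print(n,st[i],"c",c,"d",d,"len",np.ptp(q), "ends",c+d*q.min(),c+d*q.max())
# top rows for shaft/handle saturation
```

```text
cams [ 454.4   65.8 1098.3] [-123.6  974.  1318.1]
eyes [522.4   3.4  64. ] [502.8 -56.4  64. ] 62.8912636088537
front corners [568.   11.9  62. ] [533.9 -89.3  62. ] 106.79502535920192
back [712.2 -31.9  70. ] [ 680.  -135.1   70. ] 108.10713967393704 150.94798041513388 153.33239418597847
side bottom corner [565.8  17.3   0. ] side eyes outer top [525.   10.7  64. ] [506.8 -48.9  64. ]
side back corner [715.3 -33.2  62. ] front top [573.1  10.4  62. ]
top [  8  15  37  13 247] c [589.7 320.2] d [ 0.2 -1. ] len 102.12922740141312 ends [578.2 369.1] [601.6 269.7]
side [ 11  12  31  50 290] c [598.3 295. ] d [ 0.2 -1. ] len 204.36181430349652 ends [580.  376.8] [624.7 177.4]
```

```bash
cat >> h.py <<'E'
def plan(tgt,yaw,width,step=45,start=None,dstep=8,n=None):
    """rows from measured pose to tgt (tool down, tool-x yaw in deg); prints groups of 5"""
    s=read_state(); p=np.array(start[0] if start else s["ee_pos"],float); r=start[1] if start else R.from_rotvec(s["orientation"])
    y=np.radians(yaw); rt=R.from_matrix(np.array([[np.cos(y),np.sin(y),0],[np.sin(y),-np.cos(y),0],[0,0,-1]]))
    tgt=np.array(tgt,float); dr=(r.inv()*rt).as_rotvec(degrees=True)
    n=n or int(max(1,np.ceil(np.linalg.norm(tgt-p)/step),np.ceil(np.linalg.norm(dr)/dstep)))
    p0,r0=p.copy(),r; rows=[]
    for k in range(1,n+1):
        pt=p0+(tgt-p0)*k/n; q=r0*R.from_rotvec(dr*k/n,degrees=True)
        sh=np.round((r.inv().apply(pt-p))*(1 if k<n else 2))/(1 if k<n else 2)
        tn=np.round((r.inv()*q).as_rotvec(degrees=True)*2)/2
        rows.append(" ".join(f"{v:g}" for v in [*(sh+0.),*(tn+0.),width])); p=p+r.apply(sh); r=r*R.from_rotvec(tn,degrees=True)
    for i in range(0,n,5): print("; ".join(rows[i:i+5]))
    return p,r
E
python3 - <<'E'
from h import *
e=plan([606,-55.5,200],102,0)
print("--");e=plan([606,-55.5,76],102,0,step=10,start=e)
E
```

```text
38 -22 3 0 0 -6 0; 40 -19 2 0 0 -5.5 0; 42 -14 3 0 0 -6 0; 43 -10 2 0 0 -5.5 0; 43 -6 3 0 0 -6 0
44 -1 3 0 0 -5.5 0; 44 3 2 0 0 -6 0; 44 8 3 0 0 -5.5 0; 42 12 3 0 0 -6 0; 41 16 2 0 0 -6 0
39 20 3 0 0 -5.5 0; 37 24 2 0 0 -6 0; 34 28 3 0 0 -5.5 0; 32 31 3 0 0 -6 0; 28 34 2 0 0 -5.5 0
--
0 0 10 0 0 0 0; 0 0 9 0 0 0 0; 0 0 10 0 0 0 0; 0 0 9 0 0 0 0; 0 0 10 0 0 0 0
0 0 9 0 0 0 0; 0 0 10 0 0 0 0; 0 0 9 0 0 0 0; 0 0 10 0 0 0 0; 0 0 10 0 0 0 0
0 0 9 0 0 0 0; 0 0 10 0 0 0 0; -0.5 0 9 0 0 0 0
```

Call:
send_rows(
  plan="38 -22 3 0 0 -6 0; 40 -19 2 0 0 -5.5 0; 42 -14 3 0 0 -6 0; 43 -10 2 0 0 -5.5 0; 43 -6 3 0 0 -6 0",
)

```text
t: 0.6
ee_pos: [299.4, -370.8, 226.0]
orientation: [-2.907, -1.191, -0.0]
ft_force: [1.5, -0.5, -0.1]
width: 12.2
```

Call:
send_rows(
  plan="44 -1 3 0 0 -5.5 0; 44 3 2 0 0 -6 0; 44 8 3 0 0 -5.5 0; 42 12 3 0 0 -6 0; 41 16 2 0 0 -6 0",
)

```text
t: 1.1
ee_pos: [453.4, -212.8, 212.9]
orientation: [-2.515, -1.881, 0.0]
ft_force: [0.2, -0.8, -0.0]
width: 0.2
```

Call:
send_rows(
  plan="39 20 3 0 0 -5.5 0; 37 24 2 0 0 -6 0; 34 28 3 0 0 -5.5 0; 32 31 3 0 0 -6 0; 28 34 2 0 0 -5.5 0",
)

```text
t: 1.6
ee_pos: [606.8, -54.4, 199.6]
orientation: [-1.975, -2.442, 0.001]
ft_force: [-0.4, -0.5, 0.9]
width: -0.3
```

Call:
send_rows(
  plan="0 0 0 0 0 0 0; 0 0 0 0 0 0 0",
)

```text
t: 1.8
ee_pos: [605.8, -55.2, 199.3]
orientation: [-1.978, -2.439, 0.002]
ft_force: [-0.6, 0.3, -0.6]
width: 0.3
```

Call:
send_rows(
  plan="0 0 10 0 0 0 0; 0 0 10 0 0 0 0; 0 0 10 0 0 0 0; 0 0 10 0 0 0 0; 0 0 10 0 0 0 0",
)

```text
t: 2.3
ee_pos: [606.0, -56.6, 149.8]
orientation: [1.981, 2.437, 0.0]
ft_force: [0.1, -0.9, 2.1]
width: -0.6
```

Call:
send_rows(
  plan="0 0 10 0 0 0 0; 0 0 10 0 0 0 0; 0 0 10 0 0 0 0; 0 0 10 0 0 0 0; 0 0 5 0 0 0 0",
)

```text
t: 2.8
ee_pos: [605.1, -55.7, 103.8]
orientation: [-1.979, -2.437, 0.001]
ft_force: [-1.5, 0.9, 3.0]
width: -0.0
```

Call:
send_rows(
  plan="0 0 8 0 0 0 0; 0 0 7 0 0 0 0; 0 0 5 0 0 0 0; 0 0 4 0 0 0 0; 0 0 2 0 0 0 0",
)

```text
t: 3.3
ee_pos: [605.8, -56.0, 79.9]
orientation: [-1.98, -2.438, 0.0]
ft_force: [-8.3, 2.7, 22.5]
width: 0.2
```

Call:
send_rows(
  plan="0 0 0 0 0 0 0; 0 0 0 0 0 0 0",
)

```text
t: 3.5
ee_pos: [605.7, -56.0, 80.0]
orientation: [-1.98, -2.439, 0.0]
ft_force: [-4.2, 2.3, 8.1]
width: -0.0
```

Run:
```python
from h import *
np.set_printoptions(precision=1,suppress=True)
t=cv2.imread("pics/top0.png");s=cv2.imread("pics/side0.png")
for n,im,(x,y,w,h) in (("top",t,(195,155,90,35)),("side",s,(225,210,60,70))):
    hs=cv2.cvtColor(im,cv2.COLOR_BGR2HSV)[y:y+h,x:x+w].astype(int)
    m=((hs[...,0]>14)&(hs[...,0]<40)&(hs[...,2]>95)&(hs[...,1]>50)).astype(np.uint8)
    k,l,st,_=cv2.connectedComponentsWithStats(m,connectivity=8); i=1+st[1:,4].argmax()
    v,u=np.nonzero(l==i); P=np.array([onz(n,a+x,b+y,12 if n=="side" else 16) for a,b in zip(u,v)])[:,:2]
    c=P.mean(0);d=np.linalg.svd(P-c,full_matrices=0)[2][0]; d*=np.sign(-d[1])
    q=(P-c)@d; g=(P-c)@[-d[1],d[0]]; print(n,st[i],"d",d,np.degrees(np.arctan2(d[1],d[0])),"len",np.ptp(q),"ends",c+d*q.min(),c+d*q.max())
    b=np.arange(q.min(),q.max(),12)
    for a in b: 
        k=(q>=a)&(q<a+12); print(int(a-b[0]),round(np.ptp(g[k]),1),round(g[k].mean(),1),(P[k].mean(0)),int(hs[v[k],u[k],1].mean()),end=" | ")
    print()
```

```text
top [  8  10  72  18 457] d [ 0.2 -1. ] -77.49783455517014 len 201.8387658785457 ends [577.8 368.5] [621.5 171.4]
0 18.2 -0.1 [579.  362.5] 117 | 12 21.5 -0.2 [581.5 351. ] 105 | 24 21.5 -0.3 [584.1 339. ] 105 | 36 21.0 0.3 [587.3 327.3] 105 | 48 21.7 0.2 [589.7 315.7] 105 | 60 21.7 0.3 [592.4 304.3] 105 | 72 21.0 0.4 [595.1 292.6] 105 | 84 21.5 -0.1 [597.3 280.3] 113 | 96 23.8 -0.7 [599.1 269.4] 145 | 108 13.2 0.2 [602.7 257.3] 146 | 120 13.4 0.1 [605.2 245.4] 145 | 132 12.9 -0.7 [607.  233.7] 145 | 144 11.7 -0.2 [610.1 222.2] 145 | 156 12.7 0.1 [612.9 210.4] 145 | 168 12.7 0.3 [615.9 198.3] 145 | 180 11.7 0.2 [618.3 186.5] 146 | 192 11.1 -0.1 [620.2 176.5] 147 | 
side [ 12  12  30  50 316] d [ 0.2 -1. ] -76.99805240181557 len 204.4943053402431 ends [577.7 375.2] [623.7 176. ]
0 19.3 -2.4 [576.8 368.6] 174 | 12 24.0 -0.0 [581.6 358. ] 136 | 24 22.4 0.5 [584.9 346.3] 133 | 36 23.8 0.2 [587.4 334.3] 134 | 48 22.6 0.2 [590.1 322.6] 134 | 60 24.0 0.5 [593. 311.] 134 | 72 22.9 0.6 [595.9 299.3] 134 | 84 22.5 1.1 [599.1 287.5] 135 | 96 25.6 -0.4 [600.2 275.9] 150 | 108 21.4 0.7 [603.9 265.3] 176 | 120 13.3 -0.4 [605.7 252.5] 177 | 132 12.6 -0.3 [608.5 240.5] 178 | 144 10.9 -0.4 [611.1 229.1] 179 | 156 12.7 -0.3 [613.9 217.1] 177 | 168 12.7 -0.5 [616.5 205.3] 178 | 180 11.0 -0.4 [619.2 193.6] 179 | 192 12.8 -0.3 [621.8 183. ] 177 | 204 0.0 -1.6 [622.1 175.6] 173 |
```

Call:
send_rows(
  plan="0 0 -30 0 0 0 0; 0 0 -45 0 0 0 30; 0 0 -45 0 0 0 50; 0 0 0 0 0 0 50",
)

```text
t: 3.9
ee_pos: [610.7, -57.1, 206.3]
orientation: [1.973, 2.43, 0.009]
ft_force: [1.1, -0.8, 0.4]
width: 43.6
```

Run:
```python
from h import *
e=plan([590.5,314,120],102.7,50)
print("--");e=plan([590.5,314,10],102.7,50,step=20,start=e)
print(onz("top",281,121,55))
```

```text
41 6 9 0 0 0 50; 41 6 10 0 0 0 50; 41 6 9 0 0 -0.5 50; 40 7 10 0.5 0 0 50; 41 7 9 0 0 0 50
41 6 10 0 0 0 50; 41 7 9 0 0 0 50; 41 6 9 0 0.5 -0.5 50; 40.5 7.5 10 0 0 0 50
--
0 0 18 0 0 0 50; 0 0 19 0 0 0 50; 0 0 18 0 0 0 50; 0 0 18 0 0 0 50; 0 0 19 0 0 0 50
-0.5 -0.5 18 0 0 0 50
[740.93453563 153.40519001  55.        ]
```

Call:
send_rows(
  plan="41 6 9 0 0 0 50; 41 6 10 0 0 0 50; 41 6 9 0 0 -0.5 50; 40 7 10 0 0 0 50; 41 7 9 0 0 0 50",
)

```text
t: 4.4
ee_pos: [595.0, 151.5, 151.5]
orientation: [1.97, 2.446, 0.001]
ft_force: [0.8, -0.3, 0.5]
width: 49.9
```

Call:
send_rows(
  plan="41 6 10 0 0 0 50; 41 7 9 0 0 0 50; 41 6 9 0 0 -0.5 50; 40 7 10 0 0 0 50; 0 0 0 0 0 0 50",
)

```text
t: 4.9
ee_pos: [583.5, 319.7, 112.0]
orientation: [-1.95, -2.461, -0.0]
ft_force: [-0.1, -0.2, -0.3]
width: 49.9
```

Call:
send_rows(
  plan="0 0 0 0 0 0 50; 0 0 0 0 0 0 50",
)

```text
t: 5.1
ee_pos: [585.3, 314.1, 114.2]
orientation: [1.96, 2.455, -0.0]
ft_force: [-0.4, -0.4, -0.1]
width: 50.4
```

Run:
```python
from h import *
t=imaging.capture("top")[:,:,::-1];s=imaging.capture("side")[:,:,::-1]
cv2.imwrite("pics/top1.png",t);cv2.imwrite("pics/side1.png",s)
f=lambda im,x,y,w,h,k:cv2.resize(im[y:y+h,x:x+w],None,fx=k,fy=k,interpolation=cv2.INTER_CUBIC)
cv2.imwrite("pics/z2.png",np.hstack([f(t,320,130,66,90,6),f(s,275,150,66,90,6)]))
st=read_state();print(st["ee_pos"],st["orientation"],st["ft_force"])
e=plan([590.5,314,10],102.7,50,step=20)
```

```text
[585.62384613 313.61910312 114.611611  ] [1.96102768e+00 2.45376061e+00 5.39101599e-04] [-0.0315174   0.03215215 -1.22128807]
0 1 17 0 0 0 50; 0 1 18 0 0 0 50; 0 0 17 0 0 0 50; 0 1 18 0 0 0 50; -1 1 17 0 0 0 50
0.5 1 17.5 0 0 0 50
```

View pics/z2.png

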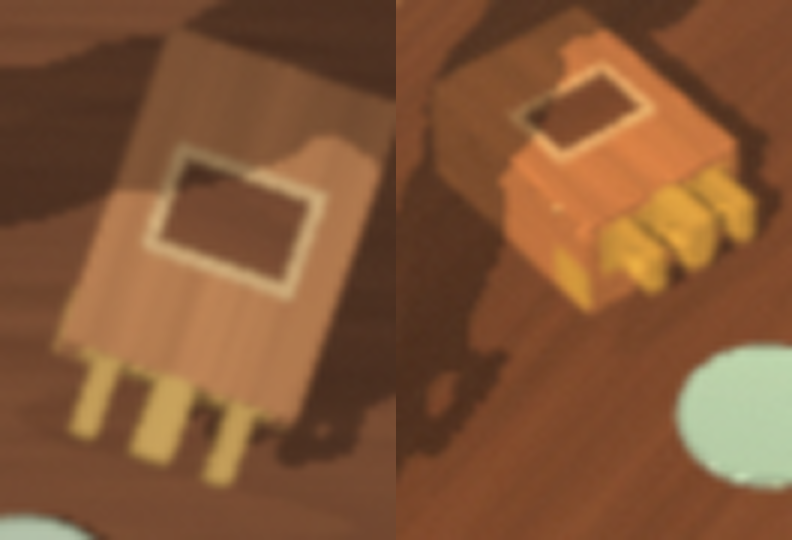

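The zoom shows the lid flat. The three eyes are in a row, with front ends at crop (83,437), (150,461) and (219,485). The case's top corners are (172,28), (57,352) and (296,422) in the top crop. I'll fit the case pose in each view separately, then grasp the pin.

```bash
cat >> h.py <<'E'
def fit(M,W):
    M=np.array(M,float);W=np.array(W)[:,:2];a,b=M-M.mean(0),W-W.mean(0)
    th=np.arctan2((a[:,0]*b[:,1]-a[:,1]*b[:,0]).sum(),(a*b).sum()); c,s=np.cos(th),np.sin(th);Q=np.array([[c,-s],[s,c]])
    t=W.mean(0)-Q@M.mean(0); return t,np.degrees(th),(W-(M@Q.T+t))
E
python3 - <<'E'
from h import *
np.set_printoptions(precision=1,suppress=True)
T=lambda x,y:(320+(x+.5)/6-.5,130+(y+.5)/6-.5); S=lambda x,y:(275+(x-396+.5)/6-.5,150+(y+.5)/6-.5)
obs={"top":[(-75,55,72,172,28),(75-150,55,72,57,352),(-75,-55,72,296,422),(-111,32,64,83,439),(-111,0,64,150,463),(-111,-32,64,219,487)],
"side":[(75,55,72,432,85),(75,-55,72,578,9),(-75,-55,72,737,143),(-75,55,0,592,312),(-75,55,72,588,222)]}
obs["top"][0]=(75,55,72,172,28)
for n,o in obs.items():
    W=[onz(n,*(T if n=="top" else S)(a[3],a[4]),a[2]) for a in o]
    t,th,r=fit([a[:2] for a in o],W); print(n,t,th);print(r.tolist())
E
```

```text
top [617.  -58.5] -17.301666704048525
[[1.090345827880924, -1.5721405004460856], [-3.1462851189012326, 1.5257897170114276], [1.7245385293146, 0.015086822751641193], [0.36862855782123916, -0.1840876343314335], [0.09918474547657752, 0.2995710459864469], [-0.13641254159256277, -0.08421945097200734]]
side [619.9 -55.6] -17.531227764682484
[[-1.5740779407748278, 0.043023090785876406], [-2.560534053387755, 4.481739207882612], [0.2867294589186713, 2.214275782123636], [0.7326889695773389, -2.2917716509472186], [3.1151935656658907, -4.447266429844937]]
```

Call:
send_rows(
  plan="0 1 17 0 0 0 50; 0 1 18 0 0 0 50; 0 1 17 0 0 0 50; 0 1 18 0 0 0 50; 0 1 17 0 0 0 50",
)

```text
t: 5.7
ee_pos: [590.7, 314.7, 27.2]
orientation: [1.961, 2.453, 0.001]
ft_force: [0.3, 1.2, -0.4]
width: 50.0
```

Call:
send_rows(
  plan="0 0 17 0 0 0 50; 0 0 0 0 0 0 50; 0 0 0 0 0 0 50; 0 0 0 0 0 0 30; 0 0 0 0 0 0 30",
)

```text
t: 6.2
ee_pos: [590.9, 316.1, 11.7]
orientation: [1.959, 2.455, 0.003]
ft_force: [0.8, -0.8, -0.3]
width: 29.8
```

Call:
send_rows(
  plan="0 0 1 0 0 0 10; 0 0 0 0 0 0 0; 0 0 0 0 0 0 0; 0 0 0 0 0 0 0; 0 0 0 0 0 0 0",
)

```text
t: 6.7
ee_pos: [590.8, 316.3, 10.7]
orientation: [1.958, 2.455, 0.003]
ft_force: [-0.0, -1.2, 5.3]
width: 16.9
```

Call:
send_rows(
  plan="0 0 -20 0 0 0 0; 0 0 -30 0 0 0 0; 0 0 -20 0 0 0 0; 0 0 0 0 0 0 0; 0 0 0 0 0 0 0",
)

```text
t: 7.2
ee_pos: [589.7, 316.0, 79.0]
orientation: [1.959, 2.456, 0.0]
ft_force: [0.0, -0.1, -3.4]
width: 16.7
```

Run:
```python
from h import *
e=plan([591,180,79],72.6,0,step=30,dstep=5)
e=plan([591,180,49],72.6,0,step=15,start=e)
```

```text
-19 -4 0 0 0 4.5 0; -19 -3 0 0 0 4 0; -20 -1 0 0 0 4.5 0; -19 0 0 0 0 4.5 0; -19 2 0 0 0 4 0
-20 3 0 0 0 4.5 0; -18.5 4.5 0 0 0 4 0
0 0 15 0 0 0 0; 0 0 15 0 0 0 0
```

Call:
send_rows(
  plan="-19 -4 0 0 0 4.5 0; -19 -3 0 0 0 4 0; -20 -1 0 0 0 4.5 0; -19 0 0 0 0 4.5 0; -19 2 0 0 0 4 0",
)

```text
t: 7.7
ee_pos: [589.2, 218.2, 77.0]
orientation: [-2.384, -2.043, 0.005]
ft_force: [-0.2, -0.6, -1.0]
width: 17.0
```

Call:
send_rows(
  plan="-20 3 0 0 0 4.5 0; -18 5 0 0 0 4 0; 0 0 15 0 0 0 0; 0 0 15 0 0 0 0; 0 0 0 0 0 0 0",
)

```text
t: 8.2
ee_pos: [588.4, 179.5, 45.4]
orientation: [-2.526, -1.863, 0.01]
ft_force: [-0.8, -0.2, -1.7]
width: 16.8
```

Call:
send_rows(
  plan="0 0 0 0 0 0 0; 0 0 0 0 0 0 0",
)

```text
t: 8.4
ee_pos: [591.6, 180.5, 49.3]
orientation: [-2.528, -1.866, 0.0]
ft_force: [-0.4, 0.5, -2.2]
width: 16.8
```

Run:
```python
from h import *
t=imaging.capture("top")[:,:,::-1];s=imaging.capture("side")[:,:,::-1]
cv2.imwrite("pics/top2.png",t);cv2.imwrite("pics/side2.png",s)
st=read_state();print(st["ee_pos"],st["orientation"],st["ft_force"],st["width"])
p=st["ee_pos"]
for n in("top","side"): print(n,proj(n,np.array([548,36,50])))
f=lambda im,x,y,w,h,k:cv2.resize(im[y:y+h,x:x+w],None,fx=k,fy=k,interpolation=cv2.INTER_CUBIC)
cv2.imwrite("pics/z3.png",np.hstack([f(t,285,150,80,72,5),f(s,265,165,80,72,5)]))
```

```text
[592.03365118 180.64041431  49.78393169] [2.52728805e+00 1.86542877e+00 1.29299881e-03] [-0.72077529  0.37670365 -1.93904171] 16.898856094613258
top [321.89601179 192.7473276 ]
side [308.11228709 197.30762027]
```

View pics/z3.png

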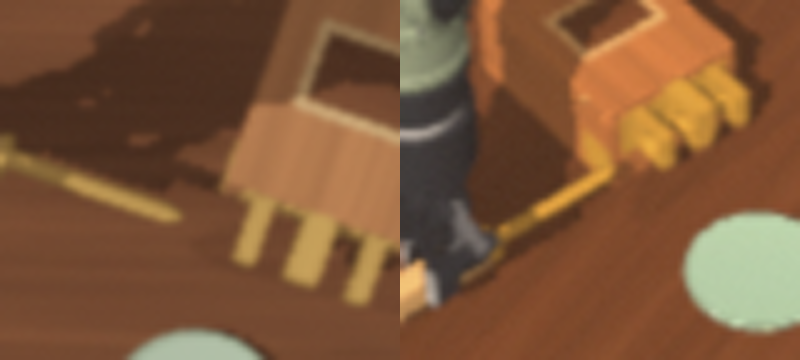

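```bash
cat > meas.py <<'E'
from h import *
np.set_printoptions(precision=2,suppress=True)
def shaft(n,im,box,horiz_z=50):
    x,y,w,h=box; hs=cv2.cvtColor(im,cv2.COLOR_BGR2HSV)[y:y+h,x:x+w].astype(int)
    m=((hs[...,0]>14)&(hs[...,0]<40)&(hs[...,2]>100)&(hs[...,1]>50)).astype(np.uint8)
    k,l,st,_=cv2.connectedComponentsWithStats(m,connectivity=8)
    return m,l,st,x,y
E
python3 - <<'E'
from meas import *
t=cv2.imread("pics/top2.png");s=cv2.imread("pics/side2.png")
for n,im,b in(("top",t,(278,170,90,45)),("side",s,(275,180,75,50))):
    m,l,st,x,y=shaft(n,im,b); print(n,[a.tolist() for a in st[1:] if a[4]>8])
    for r in m[::1]: print("".join(".#"[v] for v in r))
E
```

```text
top [[66, 0, 24, 10, 70], [0, 5, 43, 20, 231], [53, 18, 34, 23, 337]]
..................................................................#####...................
..................................................................#######.................
....................................................................########..............
.......................................................................########...........
..........................................................................########........
##...........................................................................########....#
######.........................................................................#########.#
#########.........................................................................########
##########...........................................................................#####
##########............................................#.................................##
############..............................................................................
###############..............
[... 6277 characters left out ...]
................
...............................................#...........................
...............................................#...........................
................................................#..........................
................................................##.........................
.................................................#........................#
.................................................##......................##
..................................................##....................##.
....................................................#.................###..
.....................................................###.............##....
```

```bash
cat >> meas.py <<'E'
def line(m,x,y,c0,c1,r0,r1,by):
    P=[]
    if by=="col":
        for c in range(c0,c1):
            v=[r for r in range(r0,r1) if m[r,c]]
            if v: P.append((c+x,np.mean(v)+y))
    else:
        for r in range(r0,r1):
            v=[c for c in range(c0,c1) if m[r,c]]
            if v: P.append((np.mean(v)+x,r+y))
    P=np.array(P); vx,vy,px,py=cv2.fitLine(P.astype(np.float32),cv2.DIST_HUBER,0,.01,.01).ravel()
    return np.array([px,py]),np.array([vx,vy])
def axis3d(lt,ls):
    N=[];O=[]
    for n,(p,d) in (("top",lt),("side",ls)):
        o,a=ray(n,*(p-20*d));_,b=ray(n,*(p+20*d)); k=np.cross(a,b);N.append(k/np.linalg.norm(k));O.append(o)
    d=np.cross(*N);d/=np.linalg.norm(d); d*=-np.sign(d[1])
    p=np.linalg.lstsq(np.array([*N,d]),np.array([N[0]@O[0],N[1]@O[1],0]),rcond=None)[0]
    return p,d
def near_ray(p,d,n,u,v):
    o,r=ray(n,u,v); s=np.linalg.lstsq(np.c_[d,-r],o-p,rcond=None)[0]; return p+d*s[0]
E
python3 - <<'E'
from meas import *
t=cv2.imread("pics/top2.png");s=cv2.imread("pics/side2.png")
m,_,_,x,y=shaft("top",t,(278,170,90,45)); lt=line(m,x,y,18,38,0,30,"col")
m,_,_,x,y=shaft("side",s,(275,180,75,50)); ls=line(m,x,y,10,34,21,32,"row")
p,d=axis3d(lt,ls); print("lines",lt,ls); 
tip=near_ray(p,d,"top",278+42.5,170+23.5);tip2=near_ray(p,d,"side",275+32.5,180+18.5)
print("axis d",d,"yaw",np.degrees(np.arctan2(d[1],d[0])),"pitch",np.degrees(np.arcsin(d[2])),"tip",tip,tip2)
# eye front ends in top (z=64) from mask columns
E=[onz("top",278+a,170+b,64) for a,b in ((54.7,33.2),(66.8,37.6),(77.7,40.5))]
print(np.array(E)); v=E[0]-E[2]; print("case yaw from eyes",np.degrees(np.arctan2(-v[0],v[1])),np.linalg.norm(v))
E
```

```text
lines (array([305.7, 187.9], dtype=float32), array([0.95, 0.32], dtype=float32)) (array([294.35, 206.1 ], dtype=float32), array([ 0.85, -0.53], dtype=float32))
axis d [-0.29 -0.96  0.02] yaw -106.95244581451333 pitch 1.165260391695485 tip [547.32  39.27  51.13] [547.93  41.27  51.08]
[[519.65   6.8   64.  ]
 [508.87 -25.78  64.  ]
 [502.   -55.05  64.  ]]
case yaw from eyes -15.921160631315175 64.31646031008215
```

```bash
cat >> meas.py <<'E'
def edge(im,a,b,n=60,w=2.0):
    """50% crossing of blue-subtracted brightness from a (on object) to b (off), averaged over width w px"""
    g=im[...,1].astype(np.float32); a,b=np.array(a,float),np.array(b,float); d=(b-a)/np.linalg.norm(b-a); q=np.array([-d[1],d[0]])
    pr=0
    for o in np.linspace(-w/2,w/2,5):
        P=a+(b-a)*np.linspace(0,1,n)[:,None]+q*o
        pr=pr+cv2.remap(g,P[:,0].astype(np.float32)[None],P[:,1].astype(np.float32)[None],cv2.INTER_LINEAR)[0]/5
    h=(np.median(pr[:n//3])+np.median(pr[-n//4:]))/2; k=np.nonzero(pr<h)[0][0]
    f=k-(h-pr[k])/(pr[k-1]-pr[k]) if k else 0
    return a+(b-a)*f/(n-1)
E
python3 - <<'E'
from meas import *
t=cv2.imread("pics/top2.png")
xc=np.array([np.cos(np.radians(-17.3)),np.sin(np.radians(-17.3))]);yc=np.array([-xc[1],xc[0]])
E=[]
for (u,v) in ((278+56.3,170+29),(278+68.3,170+31),(278+79.2,170+35)):
    # along -x_case in the image
    p=onz("top",u,v,64); e=proj("top",p-np.r_[xc,0]*24)
    q=edge(t,(u,v),e); P=onz("top",*q,64)[:2]; E.append(P)
    # lateral edges
    l=[edge(t,(u,v),proj("top",p+np.r_[yc,0]*k)) for k in(16,-16)]; L=[onz("top",*z,64)[:2] for z in l]
    print("end",q,P,"along xc",P@xc,"lat",[z@yc for z in L],"mid",np.mean([z@yc for z in L]),"w",(L[0]-L[1])@yc)
m,_,_,x,y=shaft("top",t,(278,170,90,45))
tot=[]
for c in range(18,40,2):
    col=[r for r in range(30) if m[r,c]]; u,v=c+x,np.mean(col)+y; p=onz("top",u,v,51)
    l=[onz("top",*edge(t,(u,v),proj("top",p+np.r_[xc,0]*k)),51)[:2] for k in(14,-14)]
    M=np.mean(l,0); tot.append((M@yc,M@xc,(l[0]-l[1])@xc))
tot=np.array(tot);print(tot); print(np.polyfit(tot[:,0],tot[:,1],1))
tp=edge(t,(278+38,170+21.8),(278+38+12,170+21.8+4.2)); P=onz("top",*tp,51)[:2]; print("tip",tp,P,P@xc,P@yc)
E
```

```text
end [333.24 202.12] [522.58   5.43] along xc 497.32005356755155 lat [np.float64(167.09311003506969), np.float64(154.44441286745962)] mid 160.76876145126465 w 12.64869716761008
end [344.57 206.11] [512.82 -25.09] along xc 497.0832604978364 lat [np.float64(138.01602763639528), np.float64(119.44541742723742)] mid 128.73072253181635 w 18.570610209157895
end [355.49 210.11] [503.02 -54.47] along xc 496.46313217397375 lat [np.float64(103.60614562596571), np.float64(90.8403701566529)] mid 97.2232578913093 w 12.765775469312805
[[270.91 511.36  11.88]
 [264.9  510.74  10.59]
 [259.33 510.7   10.57]
 [253.33 510.22  10.64]
 [248.21 510.77  11.21]
 [242.2  510.52  10.78]
 [236.2  510.25  10.67]
 [231.08 510.81  11.3 ]
 [225.08 510.68  11.03]
 [219.08 510.42  10.83]
 [213.52 510.57  10.85]]
[  0.01 508.83]
tip [320.09 193.23] [546.44  40.87] 509.56977894169944 201.5182868806135
```

Tip is about 36 mm short of the near eye. It needs roughly +2 mm along case x and -1 mm in height. I'll correct that, then advance in stages and check the force.

Call:
send_rows(
  plan="0 2 1 0 0 0 0; 0 0 0 0 0 0 0; -10 0 0 0 0 0 0; -10 0 0 0 0 0 0; -8 0 0 0 0 0 0",
)

```text
t: 9.0
ee_pos: [584.7, 151.8, 48.2]
orientation: [-2.529, -1.864, 0.001]
ft_force: [1.2, 0.6, -1.9]
width: 16.9
```

Call:
send_rows(
  plan="-5 0 0 0 0 0 0; -5 0 0 0 0 0 0; -5 0 0 0 0 0 0; 0 0 0 0 0 0 0; 0 0 0 0 0 0 0",
)

```text
t: 9.5
ee_pos: [580.9, 138.7, 48.3]
orientation: [-2.528, -1.865, -0.0]
ft_force: [-0.6, 0.1, -1.9]
width: 16.8
```

Run:
```python
from h import *
t=imaging.capture("top")[:,:,::-1];s=imaging.capture("side")[:,:,::-1]
cv2.imwrite("pics/top3.png",t);cv2.imwrite("pics/side3.png",s)
st=read_state();print(st["ee_pos"],st["orientation"],st["ft_force"],st["width"])
f=lambda im,x,y,w,h,k:cv2.resize(im[y:y+h,x:x+w],None,fx=k,fy=k,interpolation=cv2.INTER_CUBIC)
cv2.imwrite("pics/z4.png",np.hstack([f(t,298,165,66,60,6),f(s,283,165,66,60,6)]))
```

```text
[580.98192778 138.94966011  48.32415067] [2.52760267e+00 1.86566612e+00 4.48964647e-04] [ 0.21762985  0.28405365 -1.1926659 ] 16.86530531847446
```

View pics/z4.png

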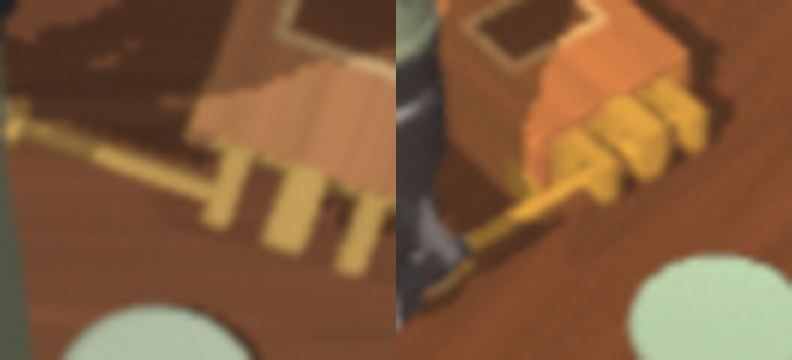

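Both views show the tip in the near eye's hole, at about (212,190) in the top crop and (595,172) in the side crop. The force is about zero, so I'll keep pushing gently.

Call:
send_rows(
  plan="-5 0 0 0 0 0 0; -5 0 0 0 0 0 0; -5 0 0 0 0 0 0; -5 0 0 0 0 0 0; 0 0 0 0 0 0 0",
)

```text
t: 10.1
ee_pos: [574.6, 118.8, 48.3]
orientation: [-2.529, -1.864, 0.001]
ft_force: [1.0, 0.5, -1.5]
width: 16.6
```

Run:
```python
from h import *
s=read_state();print(s["ee_pos"],s["ft_force"],s["wrist_torque"],s["width"])
```

```text
[574.62946357 118.78034086  48.26022842] [ 0.96326442  0.54644349 -1.52651319] [ 0.01082572 -0.05573661  0.02199383] 16.568236732553267
```

Call:
send_rows(
  plan="-5 0 0 0 0 0 0; -5 0 0 0 0 0 0; -5 0 0 0 0 0 0; -5 0 0 0 0 0 0; 0 0 0 0 0 0 0",
)

```text
t: 10.6
ee_pos: [568.8, 99.7, 48.3]
orientation: [-2.529, -1.864, 0.001]
ft_force: [0.3, 0.0, -2.5]
width: 16.8
```

Call:
send_rows(
  plan="-5 0 0 0 0 0 0; -5 0 0 0 0 0 0; -5 0 0 0 0 0 0; -3 0 0 0 0 0 0; 0 0 0 0 0 0 0",
)

```text
t: 11.1
ee_pos: [563.6, 82.8, 48.3]
orientation: [-2.529, -1.864, 0.0]
ft_force: [-0.4, -0.2, -1.9]
width: 16.8
```

Call:
send_rows(
  plan="-5 0 0 0 0 0 0; -5 0 0 0 0 0 0; -5 0 0 0 0 0 0; -5 0 0 0 0 0 0; 0 0 0 0 0 0 0",
)

```text
t: 11.6
ee_pos: [557.6, 63.4, 48.3]
orientation: [-2.529, -1.864, 0.001]
ft_force: [-0.8, 0.4, -1.7]
width: 16.8
```

Call:
send_rows(
  plan="-3 0 0 0 0 0 0; -3 0 0 0 0 0 0; 0 0 0 0 0 0 0; 0 0 0 0 0 0 0",
)

```text
t: 12.0
ee_pos: [556.1, 58.4, 48.3]
orientation: [-2.528, -1.865, -0.0]
ft_force: [0.3, 0.1, -1.7]
width: 17.1
```

Run:
```python
from h import *
t=imaging.capture("top")[:,:,::-1];s=imaging.capture("side")[:,:,::-1]
cv2.imwrite("pics/top4.png",t);cv2.imwrite("pics/side4.png",s)
st=read_state();print(st["ee_pos"],st["orientation"],st["ft_force"],st["width"])
f=lambda im,x,y,w,h,k:cv2.resize(im[y:y+h,x:x+w],None,fx=k,fy=k,interpolation=cv2.INTER_CUBIC)
cv2.imwrite("pics/z5.png",np.hstack([f(t,305,165,66,60,6),f(s,283,165,66,60,6)]))
```

```text
[556.11162546  58.53769038  48.28063611] [-2.52778961e+00 -1.86543986e+00 -1.18426547e-04] [-0.74218057 -0.23791426 -1.09839192] 16.96520103064237
```

View pics/z5.png

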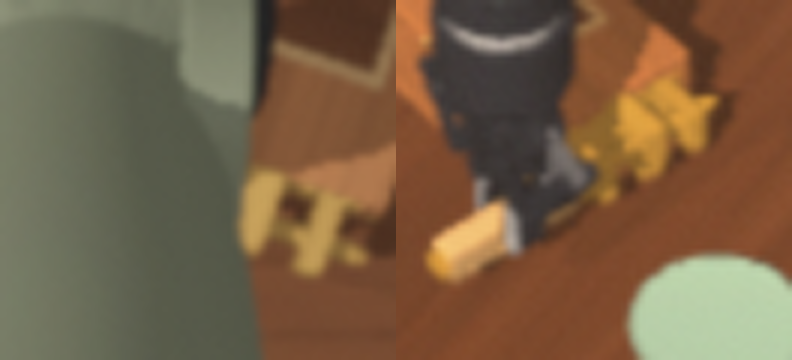

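Run:
```python
from meas import *
t=cv2.imread("pics/top4.png")
xc=np.array([np.cos(np.radians(-17.1)),np.sin(np.radians(-17.1))]);yc=np.array([-xc[1],xc[0]])
a=np.array([305+352/6,165+247/6]);d=np.array([.945,.325])
q=edge(t,a,a+9*d,w=1); P=onz("top",*q,50)[:2]; print(q,P,P@xc,P@yc)
for (u,v) in ((305+260/6,165+215/6),(305+318/6,165+240/6)):
    p=onz("top",u,v,64); L=[onz("top",*edge(t,(u,v),proj("top",p+np.r_[yc,0]*k)),64)[:2]@yc for k in (16,-16)]; print(L)
```

```text
[365.66 206.85] [513.32 -83.49] 515.1729929005705 71.14070231423727
[np.float64(131.26534133864314), np.float64(117.30681485421971)]
[np.float64(104.10844960233035), np.float64(89.87883461876707)]
```

Call:
send_rows(
  plan="-2 0 0 0 0 0 0; -2 0 0 0 0 0 0; 0 0 0 0 0 0 0; 0 0 0 0 0 0 0",
)

```text
t: 12.5
ee_pos: [554.9, 54.5, 48.3]
orientation: [-2.528, -1.865, -0.0]
ft_force: [-0.0, -0.9, -1.4]
width: 16.9
```

Call:
send_rows(
  plan="-1 0 0 0 0 0 0; -1 0 0 0 0 0 0; 0 0 0 0 0 0 0",
)

```text
t: 12.8
ee_pos: [554.3, 52.6, 48.3]
orientation: [-2.528, -1.865, 0.0]
ft_force: [0.5, -0.2, -0.9]
width: 16.7
```

Call:
send_rows(
  plan="-1 0 0 0 0 0 0; 0 0 0 0 0 0 0; 0 0 0 0 0 0 0",
)

```text
t: 13.1
ee_pos: [554.0, 51.8, 48.3]
orientation: [-2.528, -1.865, -0.0]
ft_force: [1.0, 0.5, -2.2]
width: 17.0
```

Call:
send_rows(
  plan="-1 0 0 0 0 0 0; 0 0 0 0 0 0 0; 0 0 0 0 0 0 0",
)

```text
t: 13.4
ee_pos: [554.0, 51.7, 48.4]
orientation: [-2.526, -1.865, -0.003]
ft_force: [1.0, 5.4, -1.9]
width: 16.7
```

Call:
send_rows(
  plan="-1 0 0 0 0 0 0; 0 0 0 0 0 0 0; 0 0 0 0 0 0 0",
)

```text
t: 13.7
ee_pos: [554.0, 51.7, 48.5]
orientation: [-2.525, -1.865, -0.005]
ft_force: [1.9, 7.8, -1.4]
width: 16.8
```

Run:
```python
from meas import *
t=imaging.capture("top")[:,:,::-1];s=imaging.capture("side")[:,:,::-1]
cv2.imwrite("pics/top5.png",t);cv2.imwrite("pics/side5.png",s); t=np.ascontiguousarray(t)
xc=np.array([np.cos(np.radians(-17.1)),np.sin(np.radians(-17.1))]);yc=np.array([-xc[1],xc[0]])
a=np.array([305+352/6,165+247/6]);d=np.array([.945,.325])
q=edge(t,a,a+12*d,w=1); P=onz("top",*q,50)[:2]; print(q,P,P@xc,P@yc)
f=lambda im,x,y,w,h,k:cv2.resize(im[y:y+h,x:x+w],None,fx=k,fy=k,interpolation=cv2.INTER_CUBIC)
cv2.imwrite("pics/z6.png",np.hstack([f(t,305,165,66,60,6),f(s,283,165,66,60,6)]))
```

```text
[367.51 207.49] [511.74 -88.53] 515.1538346794367 65.85595646272289
```

View pics/z6.png

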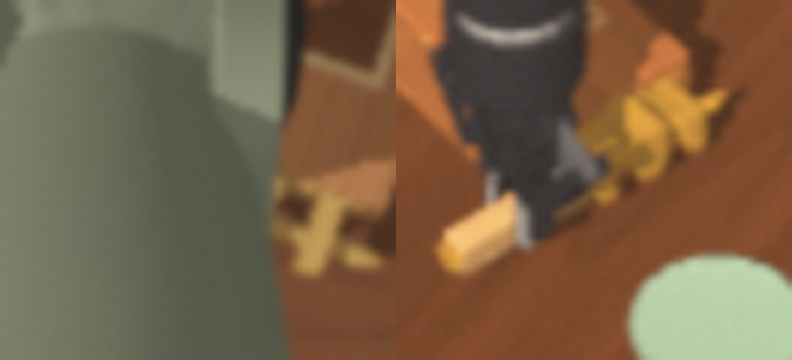

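Contact is confirmed: the reaction is about 8 N along the pin, motion has stopped, and the tip is about 26 mm beyond the far eye, as expected with the collar seated. I'll relax the push, settle the pin slightly and release.

Call:
send_rows(
  plan="2 0 0 0 0 0 0; 0 0 1 0 0 0 0; 0 0 1 0 0 0 0; 0 0 0 0 0 0 0; 0 0 0 0 0 0 0",
)

```text
t: 14.3
ee_pos: [554.3, 51.6, 46.3]
orientation: [2.528, 1.865, 0.001]
ft_force: [2.1, 2.3, -0.8]
width: 16.8
```

Call:
send_rows(
  plan="0 0 0 0 0 0 22; 0 0 0 0 0 0 28; 0 0 0 0 0 0 40; 0 0 0 0 0 0 45; 0 0 0 0 0 0 45",
)

```text
t: 14.8
ee_pos: [553.9, 51.6, 46.3]
orientation: [2.528, 1.865, -0.0]
ft_force: [-0.6, -0.1, 0.6]
width: 44.8
```

Call:
send_rows(
  plan="0 0 -5 0 0 0 45; 0 0 -10 0 0 0 45; 0 0 -20 0 0 0 45; 0 0 -40 0 0 0 45; 0 0 -40 0 0 0 45",
)

```text
t: 15.3
ee_pos: [553.4, 51.7, 162.9]
orientation: [-2.527, -1.865, 0.001]
ft_force: [1.0, -0.4, -0.8]
width: 45.1
```

Call:
send_rows(
  plan="40 0 -20 0 0 0 45; 45 0 0 0 0 0 45; 45 0 0 0 0 0 45; 45 0 0 0 0 0 45; 45 0 0 0 0 0 45",
)

```text
t: 15.8
ee_pos: [619.3, 263.7, 182.6]
orientation: [2.527, 1.865, 0.002]
ft_force: [0.5, -0.5, -0.0]
width: 45.0
```

Call:
send_rows(
  plan="0 0 0 0 0 0 45; 0 0 0 0 0 0 45",
)

```text
t: 16.0
ee_pos: [618.6, 262.8, 181.5]
orientation: [2.526, 1.867, -0.001]
ft_force: [0.4, -0.8, -0.1]
width: 45.1
```

Run:
```python
from meas import *
t=imaging.capture("top")[:,:,::-1];s=imaging.capture("side")[:,:,::-1]
cv2.imwrite("pics/top6.png",t);cv2.imwrite("pics/side6.png",s)
f=lambda im,x,y,w,h,k:cv2.resize(im[y:y+h,x:x+w],None,fx=k,fy=k,interpolation=cv2.INTER_CUBIC)
cv2.imwrite("pics/z7.png",np.hstack([f(t,295,150,80,75,5),f(s,270,165,80,75,5)]))
print(read_state()["ee_pos"],read_state()["ft_force"])
a=cv2.imread("pics/top0.png").astype(int)
print("diff", [(k,int(np.abs(a[y:y+40,x:x+40]-t[y:y+40,x:x+40]).mean())) for k,(x,y) in dict(cup=(261,101),dish=(404,240),b1=(440,136),b2=(455,190),coaster=(304,214),comb=(205,202)).items()])
```

```text
[618.51 261.05 181.62] [ 0.63 -0.69  0.1 ]
diff [('cup', 1), ('dish', 4), ('b1', 7), ('b2', 3), ('coaster', 1), ('comb', 13)]
```

View pics/z7.png

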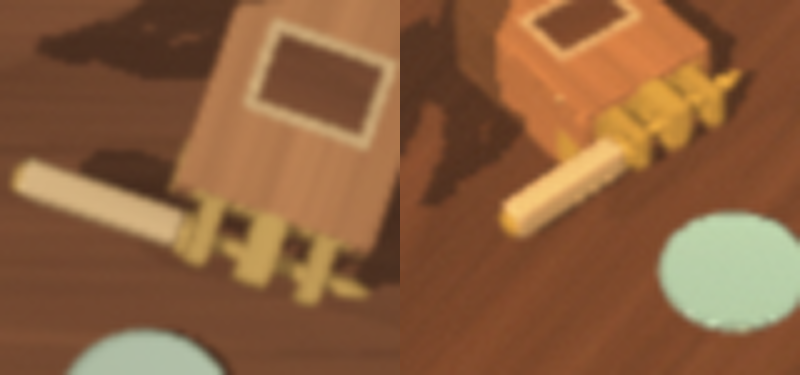

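The pin runs through all three eyes. Its collar is against the near eye at about (190,235), the tip shows beyond the far eye at (365,292), and the lid is flat with the gripper clear. Handing in.

Run:
```python
from h import *
print(read_state()["t"]); workorder.close_job()
```

```text
16.1
the job is handed in; nothing more can be done
```

I shut the lid and threaded the pin through all three eyes from the +y side until its collar met the first eye. I then let go and handed the job in at 16.1 s; the handover gives no verdict.

**Lid:** I pressed at lid_spot until the fingertips stopped at 72 mm, the shut height. It looked flat in every later picture.

**Pin:** It went in with almost no force until about 8 N of push-back showed the collar had met the eye. The tip then measured about 26 mm beyond the last eye, as the geometry predicts. The last picture shows the pin in place after release and the gripper well clear; I judged that by eye and did not measure it again.

**Other objects:** Comparing the first and last top views, the cup, coaster, dish and spare bulb areas barely changed. The other bulb's area changed a little more. The comb area changed most, probably because of the arm and its shadow overhead, but I did not check that separately. No move came near any of them.

**Disagreements:** The two cameras differed by 3 to 5 mm on absolute positions. I set the final sideways alignment from the pin and eyes measured in the same top picture instead.

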